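# Assemble a DIN-rail gateway module

## Task

Assemble the DIN-rail gateway on the base that is clipped to the rail: lay the battery pack in its bay, then set the circuit board on the four posts above it with its heat sink towards the brass earth terminal, then put the radio module into the socket on the board, and last put the cover on with its vent slots over the heat sink, every part fully home. Set the parts down rather than dropping them, and leave the screwdriver, the mouse and the plug adapter where they are.

Things in the scene. Friction and masses are not known exactly. Their poses are not given: they have to be found in the camera images.
- jig: Fixed plate 170x130x10 mm, DIN rail along x; on it the open grey base, centred over the origin (plate underside). Brass earth terminal sticks out of the base's -x end. Base floor and flange 112x96, top at z=22. Bay 70x42 in the middle, stops 6 high, long sides open for fingers. 4 corner posts, tops z=45, lugs to z=53. Upstands 11 high inside the cover. Guides lean to lead parts in.
- battery: Black flat block 64(x) x 36(y) x 18 mm, 90 g, grey label and brass contacts on top. Origin: middle of the underside. Goes flat in the bay on the base's floor (3 mm play), long side along the rail, either way round: origin at jig (0, 0, 22).
- board: Green circuit board 80(x) x 62(y) x 3 mm, 90 g. Origin: underside, below the centre of its finned heat sink (30x30, z 3 to 23; grip it across y); board centre at x=+22. Radio socket: black corner stops 4 high round (40, 0), inside 39x33, floor z=3. Goes on the 4 posts between the lugs (2.5 mm play), heat sink to the earth terminal: origin at jig (-22, 0, 45), x axes alike.
- radio: Small steel-canned block 34(x) x 28(y) x 14 mm with a green foot, 30 g. Origin: middle of the underside. Goes flat into the board's socket (2.5 mm play), long side along the board's x, either way round: origin at board (40, 0, 3), which is jig (18, 0, 48).
- cover: Grey stepped cover, open below, standing upright, 112(x) x 96(y) x 64 mm, wall 3, 110 g. Shoulders at 41; above them a nose 45 wide (y), full length: grip it across y. Origin: height of lower edge, below the middle of the dark vent slots; cover centre at x=+22. Goes over the upstands (3 mm play) onto the flange: origin at jig (-22, 0, 22), x axes alike, vents at the earth terminal's end.
- screwdriver: Bystander: screwdriver lying on the bench, about 200 mm long along its x axis. Leave it alone.
- mouse: Bystander: black computer mouse, 96 x 58 x 33 mm, origin under it. Leave it alone.
- smart_plug: Bystander: white plug adapter, 55 x 55 x 40 mm, origin under its centre. Leave it alone.
There are look-alikes about, which are no part of the job. What is shaped like the board but blue or red is not meant. There is more than one size of the radio; the job needs the larger.

How it is judged:
On the way, in this order (a step that is already met when the one before it is completed fails the run):
1. the battery pack lies in its bay on the floor of the base, let go (x of battery in the frame of jig between -0.005 and 0.005 m and y of battery in the frame of jig between -0.005 and 0.005 m and z of battery in the frame of jig between 0.019 and 0.025 m and angle between the x axis of battery and the x axis of jig, either way round below 0.15 rad and angle between battery's own z axis and vertical below 0.08 rad and contact force between the fingers and battery below 0.05 N), for 0.2 s.
2. the circuit board sits down on the four posts over the battery, heat sink towards the earth terminal, let go (x of battery in the frame of jig between -0.005 and 0.005 m and y of battery in the frame of jig between -0.005 and 0.005 m and z of battery in the frame of jig between 0.019 and 0.025 m and angle between the x axis of battery and the x axis of jig, either way round below 0.15 rad and angle between each of battery, board's own z axis and vertical below 0.08 rad and x of board in the frame of jig between -0.027 and -0.017 m and y of board in the frame of jig between -0.005 and 0.005 m and z of board in the frame of jig between 0.042 and 0.048 m and angle between the x axis of board and the x axis of jig, either way round below 0.12 rad and contact force between the fingers and board below 0.05 N), for 0.2 s.
3. the radio module sits down in the socket of the seated board, let go (x of battery in the frame of jig between -0.005 and 0.005 m and y of battery in the frame of jig between -0.005 and 0.005 m and z of battery in the frame of jig between 0.019 and 0.025 m and angle between the x axis of battery and the x axis of jig, either way round below 0.15 rad and angle between each of battery, board, radio's own z axis and vertical below 0.08 rad and x of board in the frame of jig between -0.027 and -0.017 m and y of board in the frame of jig between -0.005 and 0.005 m and z of board in the frame of jig between 0.042 and 0.048 m and angle between the x axis of board and the x axis of jig, either way round below 0.12 rad and x of radio in the frame of board between 0.035 and 0.045 m and y of radio in the frame of board between -0.005 and 0.005 m and z of radio in the frame of board between 0 and 0.006 m and angle between the x axis of radio and the x axis of board, either way round below 0.2 rad and contact force between the fingers and radio below 0.05 N), for 0.2 s.
4. the cover sits down on the base's flange, vents over the heat sink, let go (x of battery in the frame of jig between -0.005 and 0.005 m and y of battery in the frame of jig between -0.005 and 0.005 m and z of battery in the frame of jig between 0.019 and 0.025 m and angle between the x axis of battery and the x axis of jig, either way round below 0.15 rad and angle between each of battery, board, radio, cover's own z axis and vertical below 0.08 rad and x of board in the frame of jig between -0.027 and -0.017 m and y of board in the frame of jig between -0.005 and 0.005 m and z of board in the frame of jig between 0.042 and 0.048 m and angle between the x axis of each of board, cover and the x axis of jig, either way round below 0.12 rad and x of radio in the frame of board between 0.035 and 0.045 m and y of radio in the frame of board between -0.005 and 0.005 m and z of radio in the frame of board between 0 and 0.006 m and angle between the x axis of radio and the x axis of board, either way round below 0.2 rad and x of cover in the frame of jig between -0.029 and -0.015 m and y of cover in the frame of jig between -0.007 and 0.007 m and z of cover in the frame of jig between 0.019 and 0.025 m and contact force between the fingers and cover below 0.05 N), for 0.2 s.
At the end, for the whole second after the job is handed in: All four parts seated in the base, let go and at rest, within 5 mm sideways (cover 7) and 3 mm in height; turned at most 7 degrees off (battery 8.5, radio 11), tilted at most 4.5; heat sink and cover vents at the earth terminal's end; radio in the board's socket (all of step 4 and contact force between the fingers and battery below 0.05 N and contact force between the fingers and board below 0.05 N and contact force between the fingers and radio below 0.05 N and linear speed of each of battery, board, radio, cover below 0.02 m/s and angular speed of each of battery, board, radio, cover below 0.2 rad/s); the robot touches nothing.
It fails at once if the screwdriver is moved by more than 25 mm (distance of screwdriver from where it was at the start of the episode above 0.025 m).
It fails at once if the computer mouse is moved by more than 25 mm (distance of mouse from where it was at the start of the episode above 0.025 m).
It fails at once if the white plug adapter is moved by more than 25 mm (distance of smart_plug from where it was at the start of the episode above 0.025 m).
It fails at once if a part is dropped or thrown (faster than 0.6 m/s while no finger touches it: a fall of about 20 mm) ((linear speed of battery above 0.6 m/s and contact force between the fingers and battery below 0.05 N) or (linear speed of board above 0.6 m/s and contact force between the fingers and board below 0.05 N) or (linear speed of radio above 0.6 m/s and contact force between the fingers and radio below 0.05 N) or (linear speed of cover above 0.6 m/s and contact force between the fingers and cover below 0.05 N)).
It also fails if it takes over 112 s, if anything falls off the work surface, if the arm or the gripper's body presses on something with over 40 N, if the wrist force passes 120 N, or if a joint passes its speed limit or range.

## Robot

A 6-joint arm with a two-finger parallel gripper is mounted at the origin on the work surface. World frame = base frame: x ahead of the robot, y to its left, z up, the work surface at z = 0. Lengths are in m, angles in rad, forces in N, time in s.
With the tool pointing down it reaches from about 0.425 to 0.95 m from the base axis. Payload 3.5 kg.
Tool frame: the origin (TCP) lies midway between the tips of the shut fingers; the grasp point (between the pads) lies 19 mm behind it (ctrl.pinch_z is the distance from the TCP to the grasp point, in m); z points along the fingers, y is the line along which they close (so a half turn about z gives the same grasp; the last joint's range is limited). The gripper opens to 85 mm and grips with 20 to 120 N. Pads are 22 mm wide; open, the fingers measure 114 mm over their backs; the gripper's body (76 mm by 85 mm) begins 54 mm behind the grasp point. The pads swing forward as they close: fully open they stand 13 mm farther back than shut.
Start: joints at [-1.305, 0.286, 1.577, -0, 1.279, -0.15], TCP at [0.273, -0.617, 0.207] pointing down, gripper open.
Joint ranges: [-2.77, 2.77], [-0.9, 2.22], [0.21, 2.48], [-1.53, 4.67], [0.24, 2.81], [-2.84, 2.84]. Speed limits (rad/s): [2.79, 2.79, 3.14, 3.14, 3.14, 3.14].

## Interface

Orientations are given as a unit quaternion [x, y, z, w].
In Python, from plant import get_state, viewer, sign_off, ctrl gives the robot as it stands. The module is installed in compiled form; this text tells all that it offers.
- The arm moves only by the shell command python3 -m handwheel 'ROWS' [FORCE]. ROWS is JSON, a list that holds one entry, the list of rows, each a list of 5 numbers: the finger opening in m, from 0 to 0.0854, then the shift along the tool's x, y, z in m, then the turn about the tool's z in degrees. In form: [[[claw, x, y, z, spin], ...]]. A call has 1 to 12 rows; each row shifts and turns the commanded pose from where the row before left it, along the tool's axes as they then stand; what a row does not reach is not made up. A row lasts 1/12 s, in which the tool goes at most 41.7 mm and 7.16 degrees, less where a joint would pass 70% of its speed; a pose out of reach is approached as far as the arm can. A call is refused whole if a number of a shift passes 0.0417 or a number of a turn 7.16, either way. A call with a gripper value outside its range is refused whole. The fingers move at their own pace and stop on an object; FORCE is the grip in N (left out, the last holds). Time passes only in rows, so rows that do not move let the fingers close. It gives the time, the measured TCP pose, the force, the opening and the grip force at its end, in the units of the state.
- get_state(): the state, without advancing time (a new reading comes with each control period).
- viewer.read_camera(name): name is "scene" or "side" or "wrist"; returns the picture (480x640x3 uint8, blue, green, red); there is no depth.
- viewer.camera_params(name): a dict with "fov_y" (degrees; the focal length in pixels is half the picture's height over the tangent of half this angle, whatever the lens; pixels are square), "cx", "cy" (the principal point, pixels), "k1" (the pictures are not rectified: a ray, as slopes to the right and down, at radius r is drawn at 1 + k1 r^2 times it, then the intrinsics apply), "xyz" and "attitude" of the camera in the world; the wrist camera has in their place "hand_eye" (4x4, takes a point from camera to tool coordinates, whose origin is the TCP and whose axes are the flange's). Camera axes: x right, y up, looking along -z (the intrinsics and any distortion apply to the point x, -y, -z); pixel columns grow to the right and rows downward; lengths in m; the calibration is good to about 2 mm. A picture is of the moment at which its call begins: read the wrist's pose just before it. camera_params takes no time and is no camera call.
- sign_off(): hands the job in; it is judged then, once.
Trained networks look in the newest picture that a camera, given by its name, has taken for a name from the list of things; names that differ only in an ending like _2 or _b are one class to them, and where a whole thing is asked for, a point or a joint stands for the part that bears it (a point fixed in the world has none). Each returns a list of dicts, best first, with "confidence" (0 to 1); they miss things now and then, are a little off and sometimes report something else, mostly with a low value. They report only what shows in the picture. A call takes as long as a camera call. They do not tell look-alikes from the thing itself.
- viewer.look_for(camera, name): "extent" ([left, top, width, height] as shares, 0 to 1, of the picture: columns of its width, rows of its height, round what is visible of it).
- viewer.outline_of(camera, name): "mask" (480x640 bool, what is visible of it) and "extent" ([left, top, width, height] as shares, 0 to 1, of the picture: columns of its width, rows of its height, round what is visible of it).
- viewer.pinpoint(camera, name): "xy" ([column, row] as shares, 0 to 1, of the picture: columns of its width, rows of its height: a listed point, or the origin of a listed thing).
The state is a dict: "time": time; "qpos": joint angles; "dq": joint speeds; "joint_efforts": joint torques, N m; "eef_pos": TCP position; "tcp_rot": TCP orientation; "contact_force": force on the tool from outside, world axes, zero at the start; "wrist_torque": the same for the moment, N m; "opening": opening from 0.0 (shut) to 1.0 (fully open); "finger_force": force on a finger pad.
Only numpy, scipy, OpenCV 4.12 (cv2) and the standard library are available. Lean on these libraries where they do the work, as an engineer would, in place of code of your own. Each camera call takes 0.05 s, during which the arm holds its last target. There are 200 camera calls.

## Working session

There is one attempt and no reset: what is moved stays moved. The work goes in short steps, Python scripts to look and compute and a shell command to move; the robot and the scene stay as the last step left them, time stands still between calls to the robot, and variables do not carry over. Pictures are saved under pics/ and viewed, at most 14 in all, crops included, and the job is handed in when it is done.

```bash
mkdir -p pics; cat > h.py <<'E'
import numpy as np, cv2
from scipy.spatial.transform import Rotation as R
from plant import get_state, viewer, sign_off, ctrl
def cam(name, st=None):
    p=viewer.camera_params(name)
    f=240/np.tan(np.radians(p["fov_y"])/2)
    if "hand_eye" in p:
        st=st or get_state(); T=np.eye(4); T[:3,:3]=R.from_quat(st["tcp_rot"]).as_matrix(); T[:3,3]=st["eef_pos"]
        M=T@np.array(p["hand_eye"])
    else:
        M=np.eye(4); a=np.array(p["attitude"]); M[:3,:3]=a if a.shape==(3,3) else R.from_quat(a).as_matrix(); M[:3,3]=p["xyz"]
    return p,f,M
def pix2world(c,uv,z):
    p,f,M=c; uv=np.atleast_2d(np.array(uv,float)); K=np.array([[f,0,p["cx"]],[0,f,p["cy"]],[0,0,1]])
    n=cv2.undistortPoints(uv.reshape(-1,1,2),K,np.array([p["k1"],0,0,0,0.]))[:,0]
    d=np.c_[n[:,0],-n[:,1],-np.ones(len(n))]@M[:3,:3].T
    return M[:3,3]+d*((z-M[2,3])/d[:,2])[:,None]
def world2pix(c,P):
    p,f,M=c; q=(np.atleast_2d(P)-M[:3,3])@M[:3,:3]; n=np.c_[q[:,0]/-q[:,2],-q[:,1]/-q[:,2]]
    r=(n**2).sum(1,keepdims=True); return n*(1+p["k1"]*r)*f+[p["cx"],p["cy"]]
E
python3 - <<'E'
from h import *
for n in("scene","side","wrist"):
    im=viewer.read_camera(n); cv2.imwrite(f"pics/{n}0.png",im); print(n,viewer.camera_params(n))
s=get_state(); print(s)
for n in("scene","side"):
  for o in("jig","battery","board","radio","cover","screwdriver","mouse","smart_plug"):
    for d in viewer.pinpoint(n,o)[:4]:
        uv=np.array(d["xy"])*[640,480]; print(n,o,round(d["confidence"],2),uv.round(),pix2world(cam(n),uv,0)[0].round(3))
E
```

```text
scene {'fov_y': 53.25767707880704, 'cx': 322.4143599784091, 'cy': 240.90388686144968, 'k1': -0.08410739134833961, 'xyz': array([1.13696114, 0.72174262, 0.6399437 ]), 'attitude': array([0.14000819, 0.45293582, 0.8336201 , 0.28341556])}
side {'fov_y': 56.93777659895191, 'cx': 321.81918811271447, 'cy': 236.4083966392215, 'k1': -0.10368765172912973, 'xyz': array([ 0.30492589, -0.54570536,  0.75109906]), 'attitude': array([ 0.33880434, -0.09327115, -0.24737599,  0.90294919])}
wrist {'fov_y': 61.093165085842905, 'cx': 325.206767889657, 'cy': 240.39102146235086, 'k1': -0.056024079258439656, 'hand_eye': array([[-1.31961482e-04,  9.53532971e-01,  3.01288658e-01,
         7.72550010e-02],
       [ 9.99999881e-01, -1.54085670e-05,  4.86755936e-04,
        -6.48920250e-04],
       [ 4.68780260e-04,  3.01288686e-01, -9.53532856e-01,
        -1.67657335e-01],
       [ 0.00000000e+00,  0.00000000e+00,  0.00000000e+00,
         1.00000000e+00]])}
{'time': 0.15, 'qpos': array([-1.30497957e+00,  2.87008715e-01,  1.57782963e+00, -2.83621901e-05,
        1.27858954e+00, -1.50030626e-01]), 'dq': array([-
[... 1217 characters left out ...]
2.] [ 0.763 -0.14   0.   ]
side battery 0.66 [261. 179.] [0.605 0.265 0.   ]
side battery 0.44 [406. 262.] [ 0.758 -0.138  0.   ]
side board 0.96 [404. 417.] [ 0.553 -0.4    0.   ]
side board 0.85 [380. 339.] [ 0.604 -0.259  0.   ]
side board 0.58 [331. 351.] [ 0.511 -0.233  0.   ]
side radio 0.73 [299. 420.] [ 0.399 -0.313  0.   ]
side radio 0.66 [350. 439.] [ 0.455 -0.383  0.   ]
side radio 0.18 [302. 265.] [ 0.562 -0.029  0.   ]
side cover 0.94 [178. 183.] [0.416 0.363 0.   ]
side screwdriver 0.81 [370. 198.] [0.804 0.066 0.   ]
side screwdriver 0.47 [261. 178.] [ 0.607  0.267 -0.   ]
side mouse 0.6 [407. 262.] [ 0.761 -0.136  0.   ]
side smart_plug 0.72 [378. 227.] [ 0.766 -0.022 -0.   ]
```

View pics/scene0.png

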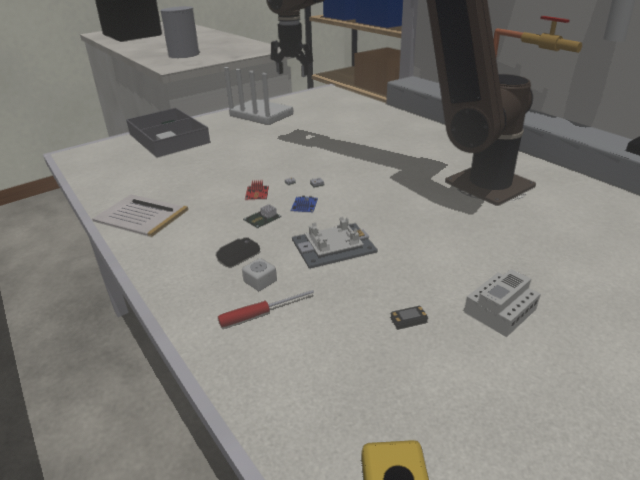

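View pics/side0.png

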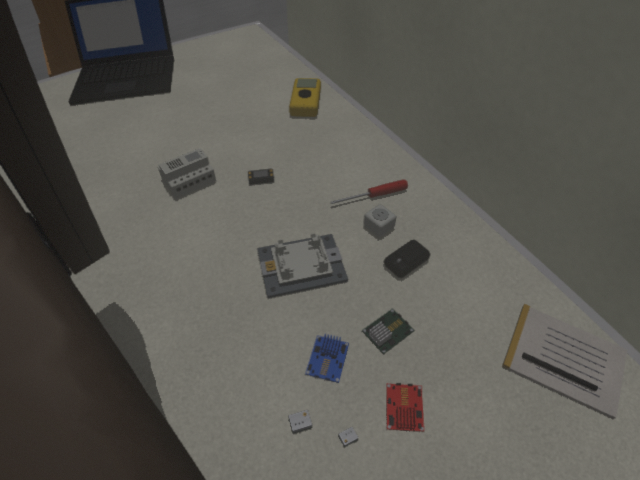

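The side view shows the jig at (300,265) with its earth terminal on the left, and the battery at (261,177). The green board is at (387,331), the larger radio at (300,421), and the cover at (187,172). I'll fly over the board and radio first.

```bash
cat >> h.py <<'E'
def yaw():
    x=R.from_quat(get_state()["tcp_rot"]).as_matrix()[:,0]; return np.degrees(np.arctan2(x[1],x[0]))
def plan(x,y,z,yw=None):
    """spin (deg, do first), then the shift in tool axes"""
    s=get_state(); y0=yaw(); yw=y0 if yw is None else yw; t=np.radians(yw); d=np.array([x,y,z])-s["eef_pos"]
    sp=-((yw-y0+180)%360-180)
    print("spin %.2f shift x %.4f y %.4f z %.4f"%(sp,d[0]*np.cos(t)+d[1]*np.sin(t),d[0]*np.sin(t)-d[1]*np.cos(t),-d[2]),"t",round(s["time"],2),"tcp",s["eef_pos"].round(4),"yaw",round(y0,2),"op",round(s["opening"],3),"F",s["contact_force"].round(1),"q6",round(s["qpos"][5],2))
def look(name,cam_="wrist",n=4,zs=(0,)):
    for d in viewer.outline_of(cam_,name)[:n]:
        m=d["mask"].astype(np.uint8); r=cv2.minAreaRect(cv2.findNonZero(m)); c=cam(cam_)
        b=cv2.boxPoints(r)
        for z in zs:
            w=pix2world(c,b,z)[:,:2]; e=[w[1]-w[0],w[2]-w[1]]; L=[np.hypot(*v) for v in e]; v=e[int(np.argmax(L))]
            print(name,round(d["confidence"],2),"px",np.round(r[0]),"z",z,"ctr",w.mean(0).round(4),"LxW",round(max(L),4),round(min(L),4),"ang",round(np.degrees(np.arctan2(v[1],v[0]))%180,1))
E
python3 -m handwheel '[[[0.0854,0,0,0,5.95],[0.0854,0,0,0,5.95],[0.0854,0,0,0,5.95],[0.0854,0,0,0,5.95]]]'
python3 -m handwheel '[[[0.0854,0.0227,-0.0367,-0.0034,0],[0.0854,0.0227,-0.0367,-0.0034,0],[0.0854,0.0227,-0.0367,-0.0034,0],[0.0854,0.0227,-0.0367,-0.0034,0],[0.0854,0.0227,-0.0367,-0.0034,0],[0.0854,0.0227,-0.0367,-0.0034,0],[0.0854,0.0227,-0.0367,-0.0034,0],[0.0854,0.0227,-0.0367,-0.0034,0],[0.0854,0.0227,-0.0367,-0.0034,0],[0.0854,0.0227,-0.0367,-0.0034,0],[0.0854,0,0,0,0],[0.0854,0,0,0,0]]]'
python3 - <<'E'
from h import *
cv2.imwrite("pics/w1.png",viewer.read_camera("wrist"))
plan(0.56,-0.025,0.24,0)
look("board",zs=(0.003,)); look("radio",zs=(0.014,))
E
```

```text
time: 1.28
eef_pos: [0.2727, -0.6175, 0.2073]
tcp_rot: [1.0, -0.002, -0.0, 0.0]
contact_force: [0.2, 0.2, 0.7]
opening: 0.999
finger_force: 0.0
time: 2.28
eef_pos: [0.4921, -0.2623, 0.2405]
tcp_rot: [1.0, 0.002, 0.0, 0.0]
contact_force: [0.1, 0.6, 0.3]
opening: 1.003
finger_force: 0.0
spin 0.14 shift x 0.0687 y -0.2386 z 0.0002 t 2.33 tcp [ 0.4913 -0.2636  0.2402] yaw 0.14 op 1.004 F [-0.  -0.4 -0.1] q6 0.89
board 0.75 px [314.  46.] z 0.003 ctr [ 0.6261 -0.2537] LxW 0.0814 0.0608 ang 6.6
board 0.73 px [306. 185.] z 0.003 ctr [ 0.4971 -0.2447] LxW 0.0794 0.0618 ang 45.3
board 0.72 px [457. 119.] z 0.003 ctr [ 0.5619 -0.3909] LxW 0.0848 0.0631 ang 56.6
radio 0.9 px [378. 279.] z 0.014 ctr [ 0.3997 -0.3198] LxW 0.0389 0.0303 ang 166.0
radio 0.65 px [439. 229.] z 0.014 ctr [ 0.4543 -0.3796] LxW 0.0303 0.0253 ang 176.3
```

View pics/w1.png

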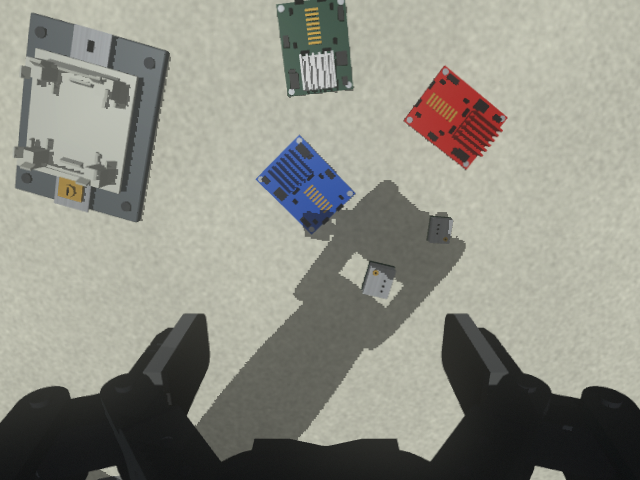

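The board (315,45) has its heat sink at the bottom (low x). The large radio is at (378,280) and the jig is turned slightly clockwise at (90,115). The jig is next.

```bash

python3 -m handwheel '[[[0.0854,0.0182,-0.0398,0,0],[0.0854,0.0182,-0.0398,0,0],[0.0854,0.0182,-0.0398,0,0],[0.0854,0.0182,-0.0398,0,0],[0.0854,0.0182,-0.0398,0,0],[0.0854,0.0182,-0.0398,0,0],[0.0854,0,0,0,0],[0.0854,0,0,0,0],[0.0854,0,0,0,0]]]'
python3 - <<'E'
from h import *
cv2.imwrite("pics/w2.png",viewer.read_camera("wrist"))
plan(0.60,0.265,0.24,0)
look("jig",zs=(0.01,))
for d in viewer.pinpoint("wrist","jig")[:2]: print(d, pix2world(cam("wrist"),np.array(d["xy"])*[640,480],0.0))
E
```

```text
time: 3.18
eef_pos: [0.5947, -0.0382, 0.2395]
tcp_rot: [1.0, -0.001, -0.0, 0.0]
contact_force: [-0.1, 0.1, -0.4]
opening: 1.002
finger_force: 0.0
spin -0.12 shift x 0.0055 y -0.3037 z -0.0004 t 3.23 tcp [ 0.5945 -0.0387  0.2396] yaw -0.12 op 1.0 F [0.3 0.3 1.2] q6 1.34
jig 0.75 px [318. 222.] z 0.01 ctr [ 0.5593 -0.0295] LxW 0.1737 0.1292 ang 160.7
{'xy': [0.4947, 0.4719], 'confidence': 0.82} [[ 0.55768575 -0.0288752   0.        ]]
```

View pics/w2.png

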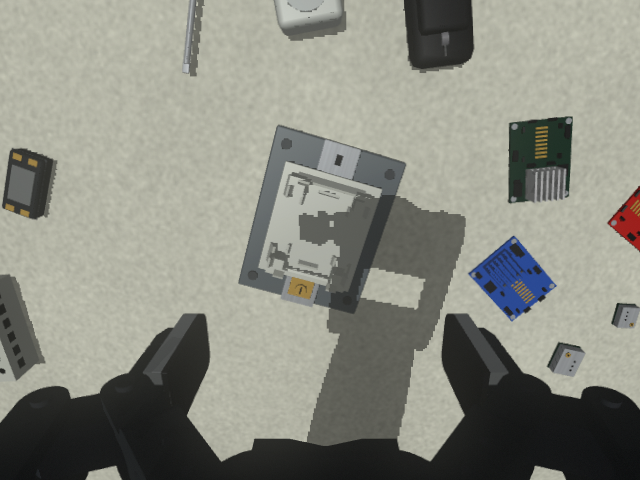

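```bash

python3 -m handwheel '[[[0.0854,0.002,-0.0363,0,0],[0.0854,0.002,-0.0363,0,0],[0.0854,0.002,-0.0363,0,0],[0.0854,0.002,-0.0363,0,0],[0.0854,0.002,-0.0363,0,0],[0.0854,0.002,-0.0363,0,0],[0.0854,0.002,-0.0363,0,0],[0.0854,0.002,-0.0363,0,0],[0.0854,0,0,0,0],[0.0854,0,0,0,0],[0.0854,0,0,0,0]]]'
python3 - <<'E'
from h import *
im=viewer.read_camera("wrist");cv2.imwrite("pics/w3.png",im)
plan(0.60,0.265,0.24,0)
look("battery",zs=(0.0,0.009,0.018)); look("cover",zs=(0.0,))
for d in viewer.pinpoint("wrist","battery")[:2]: print(d, pix2world(cam("wrist"),np.array(d["xy"])*[640,480],0.0))
E
```

```text
time: 4.25
eef_pos: [0.611, 0.2524, 0.2398]
tcp_rot: [1.0, -0.0, -0.0, 0.0]
contact_force: [-0.5, -0.4, -0.3]
opening: 1.0
finger_force: 0.0
spin -0.10 shift x -0.0111 y -0.0131 z -0.0001 t 4.3 tcp [0.6111 0.2519 0.2399] yaw -0.1 op 1.003 F [ 0.2  0.1 -0.1] q6 1.81
battery 0.82 px [314. 198.] z 0.0 ctr [0.6041 0.2645] LxW 0.0682 0.0377 ang 157.3
battery 0.82 px [314. 198.] z 0.009 ctr [0.606  0.2643] LxW 0.0667 0.0369 ang 157.3
battery 0.82 px [314. 198.] z 0.018 ctr [0.6078 0.264 ] LxW 0.0652 0.0361 ang 157.3
cover 0.75 px [226. 353.] z 0.0 ctr [0.4164 0.3694] LxW 0.168 0.1145 ang 4.8
{'xy': [0.4909, 0.4062], 'confidence': 0.82} [[0.60763197 0.2640877  0.        ]]
```

View pics/w3.png

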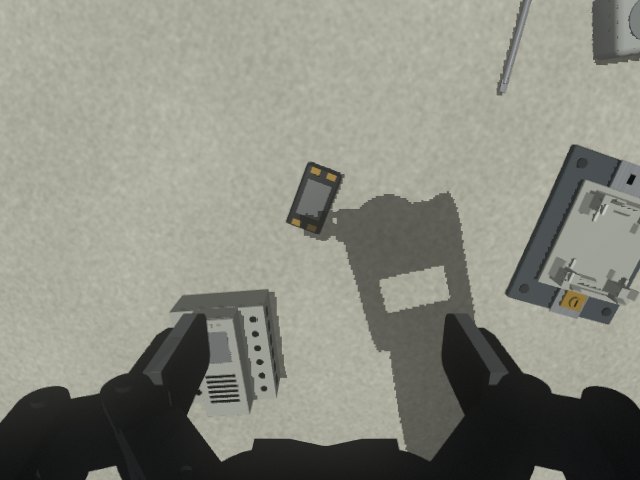

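Battery at (314,198), cover at (226,353) with its vents at low x. Now I'll fit box silhouettes to the masks for accurate poses.

```bash
cat >> h.py <<'E'
from scipy.optimize import minimize
def box(x0,x1,y0,y1,z0,z1): return np.array([[x,y,z] for x in(x0,x1) for y in(y0,y1) for z in(z0,z1)])
MODEL={"jig":[box(-.085,.085,-.065,.065,0,.01)],
"battery":[box(-.032,.032,-.018,.018,0,.018)],
"board":[box(-.018,.062,-.031,.031,0,.003),box(-.015,.015,-.015,.015,0,.023)],
"radio":[box(-.017,.017,-.014,.014,0,.014)],
"cover":[box(-.034,.078,-.048,.048,0,.041),box(-.034,.078,-.0225,.0225,0,.064)]}
def render(c,name,p,z):
    m=np.zeros((480,640),np.float32); t=np.radians(p[2]); Rz=np.array([[np.cos(t),-np.sin(t),0],[np.sin(t),np.cos(t),0],[0,0,1]])
    for b in MODEL[name]:
        q=world2pix(c,b@Rz.T+[p[0],p[1],z]).astype(np.float32); h=cv2.convexHull(q)
        cv2.fillConvexPoly(m,(h*16).round().astype(np.int32),1.0,cv2.LINE_8,4)
    return cv2.GaussianBlur(m,(0,0),1.5)
def fit(name,guess,z=0,cam_="wrist",mask=None):
    c=cam(cam_); ds=[]
    if mask is None:
        for d in viewer.outline_of(cam_,name):
            ys,xs=np.nonzero(d["mask"]); pc=world2pix(c,[guess[0],guess[1],z])[0]; ds.append((np.hypot(xs.mean()-pc[0],ys.mean()-pc[1]),d))
        if not ds: print("none"); return
        mask=min(ds,key=lambda a:a[0])[1]["mask"]
    M=cv2.GaussianBlur(mask.astype(np.float32),(0,0),1.5)
    f=lambda p:np.abs(M-render(c,name,p*[.001,.001,1],z)).sum()/M.sum()
    best=None; g=np.array(guess)*[1000,1000,1]
    for dy in(-6,0,6):
        g2=g+[0,0,dy]; r=minimize(f,g2,method="Nelder-Mead",options=dict(initial_simplex=[g2,g2+[5,0,0],g2+[0,5,0],g2+[0,0,5]],xatol=.05,fatol=1e-5))
        if best is None or r.fun<best.fun: best=r
    print(name,"fit",(best.x*[.001,.001,1]).round(4),"err",round(best.fun,3)); return best.x*[.001,.001,1]
def hand(name,st=None):  # gripper-free region is caller's business
    pass
E
sed -i '/^def hand/,$d' h.py
python3 - <<'E'
from h import *
b=fit("battery",[.606,.264,-22]); fit("cover",[.40,.37,8])
fit("jig",[.559,-.03,-15])
j=cam("wrist",{"tcp_rot":[1,-.001,0,0],"eef_pos":[.5945,-.0387,.2396]})
w=pix2world(j,[(278,125),(406,163),(355,313),(239,284)],.01)[:,:2]; print("jig corners",w.mean(0),[ (round(np.hypot(*(w[i]-w[i-1])),4),round(np.degrees(np.arctan2(*(w[i]-w[i-1])[::-1])),1)) for i in range(4)])
plan(b[0],b[1],0.03,b[2])
viewer.read_camera("side"); fit("jig",[.559,-.03,-15],cam_="side"); fit("battery",[.606,.264,-22],cam_="side"); fit("cover",[.40,.37,8],cam_="side"); fit("board",[.6,-.26,6],cam_="side")
E
```

```text
battery fit [  0.607    0.2645 -21.5293] err 0.04
cover fit [0.4222 0.3576 4.8554] err 0.278
jig fit [  0.5606  -0.0321 -16.6811] err 0.027
jig corners [ 0.56126643 -0.03136854] [(np.float64(0.1697), np.float64(-16.2)), (np.float64(0.128), np.float64(-106.3)), (np.float64(0.168), np.float64(164.0)), (np.float64(0.1288), np.float64(74.5))]
spin 21.47 shift x -0.0081 y -0.0095 z 0.2101 t 4.6 tcp [0.611  0.2527 0.2401] yaw -0.06 op 0.998 F [-0.2  0.7  0.5] q6 1.81
jig fit [  0.5599  -0.0285 -15.7423] err 0.03
battery fit [  0.6063   0.2706 -22.3252] err 0.251
cover fit [0.4211 0.3585 3.0893] err 0.069
board fit [ 0.6053 -0.2534  6.3192] err 0.038
```

```bash

python3 -m handwheel '[[[0.0854,-0.004,-0.0047,0.01,5.37],[0.0854,-0.004,-0.0047,0.01,5.37],[0.0854,0,0,0.01,5.37],[0.0854,0,0,0.01,5.37],[0.0754,0,0,0.03,0],[0.0754,0,0,0.03,0],[0.0754,0,0,0.03,0],[0.0754,0,0,0.03,0],[0.0754,0,0,0.03,0],[0.0754,0,0,0,0],[0.0754,0,0,0,0]]]'
python3 - <<'E'
from h import *
viewer.read_camera("wrist")
b=fit("battery",[.607,.2645,-21.5]); plan(b[0],b[1],0.003,b[2])
E
```

```text
time: 5.77
eef_pos: [0.6016, 0.2631, 0.0479]
tcp_rot: [0.983, -0.186, -0.002, 0.001]
contact_force: [-1.2, 0.4, 0.3]
opening: 0.884
finger_force: 0.0
battery fit [  0.608    0.2655 -21.1368] err 0.014
spin -0.31 shift x 0.0024 y -0.0026 z 0.0493 t 5.87 tcp [0.6048 0.2639 0.0523] yaw -21.45 op 0.882 F [0.3 0.7 0.5] q6 2.2
```

```bash

python3 -m handwheel '[[[0.0754,0.0024,-0.002,0.016,-0.3],[0.0754,0,0,0.016,0],[0.0754,0,0,0.015,0],[0.0754,0,0,0,0],[0.0754,0,0,0,0],[0.03,0,0,0,0],[0.03,0,0,0,0],[0.03,0,0,0,0],[0.03,0,0,0,0],[0.03,0,0,0,0],[0.03,0,0,0,0]]]' 40
python3 -m handwheel '[[[0.03,0,0,-0.02,0],[0.03,0,0,-0.04,0],[0.03,0,0,-0.04,0],[0.03,0,0,0,0],[0.03,0,0,0,0]]]'
python3 - <<'E'
from h import *
im=viewer.read_camera("wrist"); cv2.imwrite("pics/w4.png",im)
plan(.561,-.031,.10,-16.2)
E
```

```text
time: 6.78
eef_pos: [0.6063, 0.2645, 0.0033]
tcp_rot: [0.983, -0.184, 0.0, -0.0]
contact_force: [1.1, 0.1, -0.9]
opening: 0.353
finger_force: 0.0
time: 7.2
eef_pos: [0.6089, 0.2652, 0.1076]
tcp_rot: [0.983, -0.184, 0.004, -0.002]
contact_force: [-0.0, 0.1, -0.7]
opening: 0.349
finger_force: 0.0
spin -4.96 shift x 0.0384 y 0.2967 z 0.0045 t 7.25 tcp [0.607  0.2646 0.1045] yaw -21.16 op 0.355 F [ 0.7 -0.6 -1.1] q6 2.2
```

View pics/w4.png

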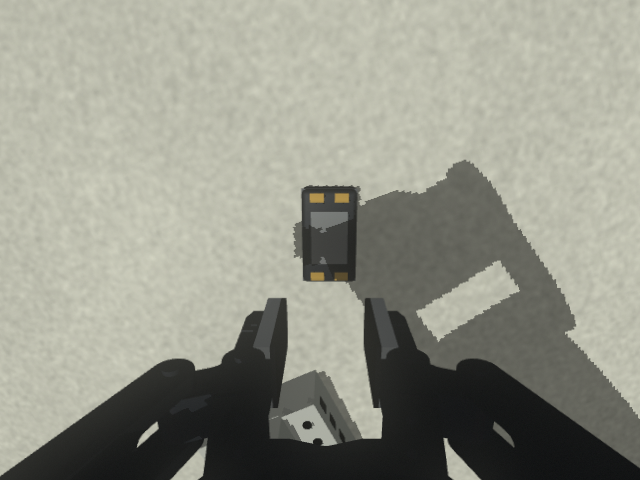

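The fingers shut to 30 mm and the battery still lies on the bench, so nothing was gripped. I'll check where it is relative to the fingers.

```bash

python3 - <<'E'
from h import *
print(ctrl.pinch_z)
b=fit("battery",[.608,.2655,-21]); plan(b[0],b[1],0.003,b[2])
c=cam("wrist"); s=get_state(); T=R.from_quat(s["tcp_rot"]).as_matrix()
print("tcp px",world2pix(c,[s["eef_pos"],s["eef_pos"]-T[:,2]*.019, s["eef_pos"]-T[:,2]*.019+T[:,1]*.015]).round(), world2pix(c,[[*b[:2],0.018]]).round())
print([a for a in dir(ctrl) if a[0]!="_"])
viewer.read_camera("side"); fit("battery",[.607,.265,-21],cam_="side")
E
```

```text
0.0187
battery fit [  0.6047   0.2638 -21.4092] err 0.07
spin 0.25 shift x -0.0008 y 0.0008 z 0.0994 t 7.3 tcp [0.6057 0.2643 0.1024] yaw -21.16 op 0.354 F [-0.4  0.  -0.1] q6 2.2
tcp px [[327. 291.]
 [327. 310.]
 [364. 310.]] [[327. 237.]]
['Unreachable', 'pinch_z']
battery fit [  0.6072   0.2672 -18.9232] err 0.228
```

The pad tips show at row 298, about 7 mm behind the TCP at this opening, so only the top of the battery was reached. I'll go lower with the fingers pre-closed.

```bash

python3 -m handwheel '[[[0.048,0,0,0.03,0],[0.048,0,0,0.03,0],[0.048,0,0,0.03,0],[0.048,0,0,0.014,0],[0.048,0,0,0,0],[0.048,0,0,0,0],[0.048,0,0,0,0]]]'
python3 -m handwheel '[[[0.03,0,0,0,0],[0.03,0,0,0,0],[0.03,0,0,0,0],[0.03,0,0,0,0],[0.03,0,0,0,0]]]' 40
python3 -m handwheel '[[[0.03,0,0,-0.01,0],[0.03,0,0,-0.01,0],[0.03,0,0,0,0]]]'
```

```text
time: 7.98
eef_pos: [0.6075, 0.2648, 0.0004]
tcp_rot: [0.983, -0.184, 0.001, -0.001]
contact_force: [-0.1, 0.1, 0.3]
opening: 0.562
finger_force: 0.0
time: 8.4
eef_pos: [0.6065, 0.2645, -0.0004]
tcp_rot: [0.983, -0.184, 0.0, -0.0]
contact_force: [0.4, 0.8, -0.5]
opening: 0.351
finger_force: 0.0
time: 8.65
eef_pos: [0.6083, 0.2651, 0.0224]
tcp_rot: [0.983, -0.184, 0.002, -0.001]
contact_force: [-0.1, 0.1, 0.3]
opening: 0.352
finger_force: 0.0
```

```bash

python3 - <<'E'
from h import *
im=viewer.read_camera("wrist"); a=im[120:440,120:520].copy(); s=viewer.read_camera("side")
s=cv2.resize(s[90:290,130:370],None,fx=1.66,fy=1.6)
h=max(a.shape[0],s.shape[0]); o=np.zeros((h,800,3),np.uint8); o[:a.shape[0],:400]=a; o[:s.shape[0],400:400+s.shape[1]]=s[:, :400]
cv2.imwrite("pics/w5.png",o)
E
```

```text
(no output)
```

View pics/w5.png

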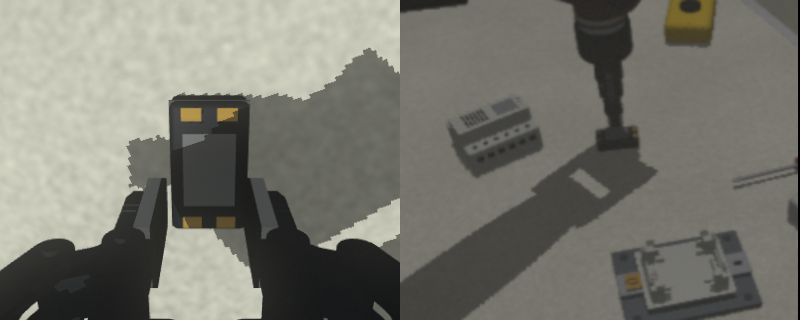

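```bash

python3 -m handwheel '[[[0.048,0,0,0,0],[0.048,0,0,0,0],[0.048,0,0,0.02,0],[0.048,0,0,0,0],[0.048,0,0,0,0],[0.048,0,0,0.003,0],[0.048,0,0,0,0],[0.048,0,0,0.003,0],[0.048,0,0,0,0]]]'
python3 -m handwheel '[[[0.048,0,0,0.003,0],[0.048,0,0,0,0],[0.048,0,0,0,0]]]'
python3 -c "
from h import *
im=viewer.read_camera('wrist'); cv2.imwrite('pics/w6.png',im[100:440,120:520])
fit('battery',[.6065,.2645,-21]); print(get_state()['joint_efforts'].round(1))"
```

```text
time: 9.5
eef_pos: [0.6062, 0.2644, -0.007]
tcp_rot: [0.983, -0.184, 0.0, -0.0]
contact_force: [-0.1, 0.4, 0.8]
opening: 0.558
finger_force: 0.0
time: 9.75
eef_pos: [0.606, 0.2644, -0.0102]
tcp_rot: [0.983, -0.184, -0.0, 0.0]
contact_force: [0.1, -0.1, 0.4]
opening: 0.559
finger_force: 0.0
battery fit [  0.6059   0.265  -21.1266] err 0.041
[  0.  -42.9 -23.8   0.    0.   -0. ]
```

View pics/w6.png

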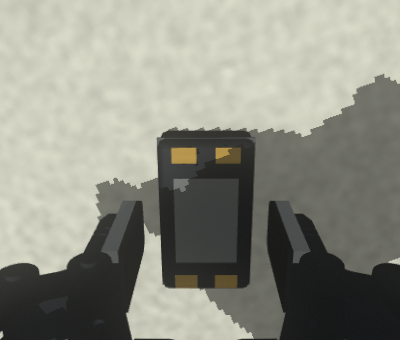

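No contact at TCP z = -10 mm. From the pad gap of 125 px at 48 mm, the tips are still near z = 18 mm, just level with the battery top. I'll go lower in small steps, watching the force.

```bash

python3 -m handwheel '[[[0.048,0,0,0.004,0],[0.048,0,0,0,0],[0.048,0,0,0,0]]]' | sed -n '2p;4,6p'
python3 -m handwheel '[[[0.048,0,0,0.004,0],[0.048,0,0,0,0],[0.048,0,0,0,0]]]'| sed -n '2p;4,6p'
python3 -m handwheel '[[[0.03,0,0,0,0],[0.03,0,0,0,0],[0.03,0,0,0,0],[0.03,0,0,0,0]]]' 40| sed -n '2p;4,6p'
python3 -c "
from h import *
im=viewer.read_camera('wrist'); cv2.imwrite('pics/w7.png',im[100:440,120:520])"
```

```text
eef_pos: [0.6058, 0.2643, -0.0145]
contact_force: [-0.9, -0.6, 0.0]
opening: 0.564
finger_force: 0.0
eef_pos: [0.6059, 0.2643, -0.0185]
contact_force: [-0.4, -0.6, -0.2]
opening: 0.562
finger_force: 0.0
eef_pos: [0.6064, 0.2645, -0.0179]
contact_force: [1.2, -0.9, 1.6]
opening: 0.403
finger_force: 41.5
```

View pics/w7.png

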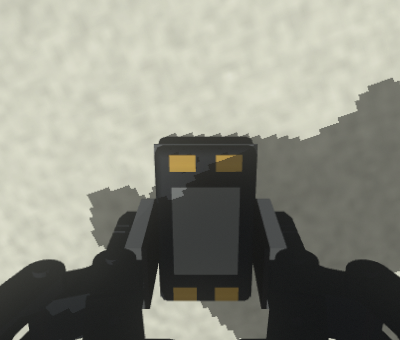

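The grip now holds at 34 mm opening with 41 N. Lifting.

```bash

python3 -m handwheel '[[[0.03,0,0,-0.02,0],[0.03,0,0,-0.04,0],[0.03,0,0,-0.04,0],[0.03,0,0,-0.01,-4.9],[0.03,0.0,0,0,0],[0.03,0,0,0,0]]]' 60
python3 - <<'E'
from h import *
im=viewer.read_camera("wrist"); cv2.imwrite("pics/w8.png",im[100:440,120:520])
s=get_state(); p=s["eef_pos"]; z=p[2]+.018
b=fit("battery",[p[0],p[1],-16],z=z)
t=np.radians(yaw()); d=b[:2]-p[:2]; print("offset tool x,y",d[0]*np.cos(t)+d[1]*np.sin(t),d[0]*np.sin(t)-d[1]*np.cos(t))
plan(.561,-.031,.092,-16.2)
E
```

```text
time: 11.23
eef_pos: [0.6061, 0.2644, 0.0922]
tcp_rot: [0.99, -0.142, 0.0, -0.0]
contact_force: [0.1, 0.6, -1.9]
opening: 0.401
finger_force: 60.2
battery fit [  0.6041   0.265  -16.3442] err 0.072
offset tool x,y -0.0010090209297172544 -0.0007023713703761098
spin -0.14 shift x 0.0407 y 0.2952 z -0.0029 t 11.33 tcp [0.6043 0.2639 0.0891] yaw -16.34 op 0.401 F [-0.5 -0.3 -2.2] q6 2.11
```

View pics/w8.png

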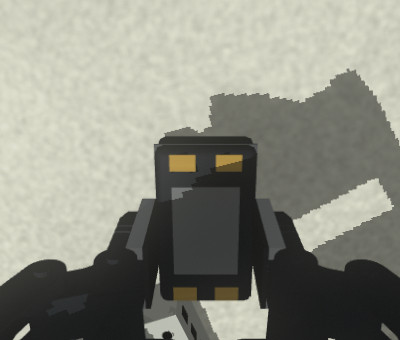

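The battery is held squarely. Next: carry it over the jig and refine the jig pose from there, ignoring the occluded region.

```bash

python3 - <<'E'
s=open('h.py').read()
s=s.replace('cam_="wrist",mask=None):','cam_="wrist",mask=None,ign=None):').replace('f=lambda p:np.abs(M-render','W=np.ones_like(M) if ign is None else 1.-ign.astype(np.float32)\n    f=lambda p:(W*np.abs(M-render').replace('1],z)).sum()/M.sum()','1],z))).sum()/M.sum()')
s+='''
def gripmask(r0=215,x0=195,x1=465):
    m=np.zeros((480,640),bool); m[r0:,x0:x1]=1; m[290:]=1; return m
'''
open('h.py','w').write(s)
E
python3 -m handwheel '[[[0.03,0.0052,0.0369,0,0],[0.03,0.0052,0.0369,0,0],[0.03,0.0052,0.0369,0,0],[0.03,0.0052,0.0369,0,0],[0.03,0.0052,0.0369,0,0],[0.03,0.0052,0.0369,0,0],[0.03,0.0052,0.0369,0,0],[0.03,0.0052,0.0369,0,0],[0.03,0,0,0,0],[0.03,0,0,0,0],[0.03,0,0,0,0],[0.03,0,0,0,0]]]'
python3 - <<'E'
from h import *
im=viewer.read_camera("wrist"); cv2.imwrite("pics/w9.png",im)
j=fit("jig",[.5605,-.0305,-16],ign=gripmask())
for d in viewer.outline_of("wrist","jig")[:2]: print(d["confidence"],d["extent"])
plan(.5605,-.0305,.04,-16.2)
viewer.read_camera("side"); fit("jig",[.5605,-.0305,-16],cam_="side")
E
```

```text
time: 12.33
eef_pos: [0.5627, -0.0294, 0.0906]
tcp_rot: [0.99, -0.141, -0.001, -0.0]
contact_force: [-0.1, -0.1, -0.3]
opening: 0.405
finger_force: 60.3
jig fit [  0.5617  -0.0297 -16.6757] err 0.006
0.63 [0.3417, 0.2029, 0.3459, 0.4912]
spin 0.04 shift x -0.0024 y 0.0020 z 0.0515 t 12.48 tcp [ 0.5634 -0.0293  0.0915] yaw -16.16 op 0.403 F [-0.2  0.4 -1.9] q6 1.62
none
```

View pics/w9.png

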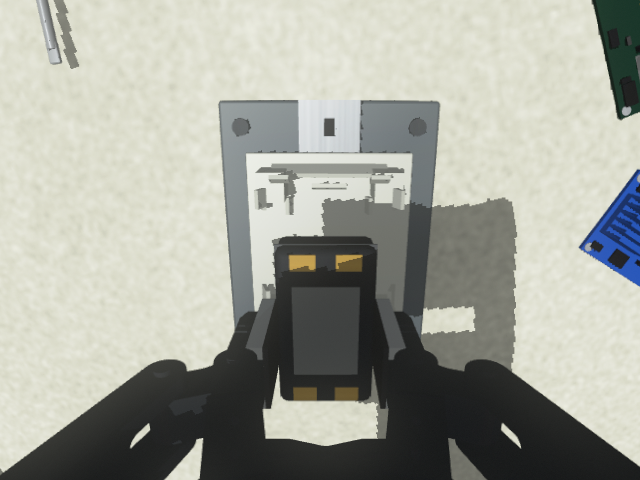

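The battery hangs centred (col 327) over the jig (plate cols 220–438, centre 329). Fit error is tiny, so I'll descend.

```bash

python3 -m handwheel '[[[0.03,0,0.0003,0.02,0.4],[0.03,0,0,0.02,0],[0.03,0,0,0.02,0],[0.03,0,0,0.008,0],[0.03,0,0,0.004,0],[0.03,0,0,0.004,0],[0.03,0,0,0.004,0],[0.03,0,0,0,0],[0.03,0,0,0,0]]]'
python3 -m handwheel '[[[0.03,0,0,0.002,0],[0.03,0,0,0.002,0],[0.03,0,0,0.002,0],[0.03,0,0,0,0],[0.03,0,0,0,0]]]'
```

```text
time: 13.33
eef_pos: [0.564, -0.031, 0.0127]
tcp_rot: [0.989, -0.145, 0.001, 0.0]
contact_force: [0.4, 0.5, -0.6]
opening: 0.403
finger_force: 60.3
time: 13.75
eef_pos: [0.5632, -0.0309, 0.0058]
tcp_rot: [0.989, -0.145, -0.0, -0.0]
contact_force: [0.4, -0.2, -0.2]
opening: 0.4
finger_force: 60.3
```

```bash

python3 -m handwheel '[[[0.03,0,0,0.001,0],[0.03,0,0,0.001,0],[0.03,0,0,0,0],[0.03,0,0,0,0]]]'
python3 -c "
from h import *
viewer.read_camera('wrist'); fit('jig',[.5617,-.0297,-16.5],ign=gripmask()); fit('battery',[.5617,-.0297,-16.5],z=.022); plan(.5617,-.0297,.1)"
```

```text
time: 14.08
eef_pos: [0.5636, -0.0309, 0.0042]
tcp_rot: [0.989, -0.145, 0.0, 0.0]
contact_force: [-0.4, -0.3, 0.8]
opening: 0.397
finger_force: 60.5
none
battery fit [  0.5626  -0.0302 -16.7382] err 0.071
spin -0.00 shift x -0.0022 y -0.0006 z -0.0958 t 14.23 tcp [ 0.5636 -0.0309  0.0042] yaw -16.65 op 0.398 F [-0.1 -0.2  0.6] q6 1.63
```

```bash

python3 -m handwheel '[[[0.03,0,0,0.001,0],[0.03,0,0,0,0],[0.05,0,0,0,0],[0.05,0,0,0,0],[0.05,0,0,0,0],[0.05,0,0,0,0]]]'
python3 -m handwheel '[[[0.05,0,0,-0.02,0],[0.05,0,0,-0.03,0],[0.07,0,0,-0.04,0],[0.07,0,0,-0.03,0],[0.07,0,0,0,0],[0.07,0,0,0,0],[0.07,0,0,0,0]]]'
python3 - <<'E'
from h import *
viewer.read_camera('wrist'); j=fit('jig',[.5617,-.0297,-16.5],ign=gripmask(290)); b=fit('battery',[.5617,-.0297,-16.5],z=.022)
t=np.radians(j[2]); d=b[:2]-j[:2]; print("in jig",d[0]*np.cos(t)+d[1]*np.sin(t),-d[0]*np.sin(t)+d[1]*np.cos(t))
plan(.605,-.2534,.10,6.3)
E
```

```text
time: 14.73
eef_pos: [0.5633, -0.0309, 0.0027]
tcp_rot: [0.989, -0.145, -0.0, -0.0]
contact_force: [0.0, 0.5, 0.2]
opening: 0.589
finger_force: 0.0
time: 15.32
eef_pos: [0.5628, -0.0307, 0.1221]
tcp_rot: [0.989, -0.145, -0.001, -0.0]
contact_force: [-0.5, 0.8, -1.0]
opening: 0.819
finger_force: 0.0
jig fit [  0.5602  -0.0297 -16.301 ] err 0.17
battery fit [  0.5634  -0.0302 -16.6233] err 0.059
in jig 0.003233128312218888 0.0003883359588192127
spin -22.96 shift x 0.0183 y 0.2262 z 0.0206 t 15.47 tcp [ 0.5619 -0.0306  0.1206] yaw -16.66 op 0.817 F [-0.1 -0.7  0.2] q6 1.63
```

```bash

python3 - <<'E'
from h import *
for z in (.012,.022,.026,.03): fit('battery',[.5617,-.0297,-16.5],z=z)
E
python3 -m handwheel '[[[0.06,0,0,0,-5.74],[0.06,0,0,0,-5.74],[0.06,0,0,0,-5.74],[0.06,0,0,0,-5.74],[0.06,0.003,0.0377,0,0],[0.06,0.003,0.0377,0,0],[0.06,0.003,0.0377,0,0],[0.06,0.003,0.0377,0,0],[0.06,0.003,0.0377,0,0],[0.06,0.003,0.0377,0,0],[0.06,0,0,0,0],[0.06,0,0,0,0]]]'
python3 -m handwheel '[[[0.05,0,0,0.02,0],[0.05,0,0,0,0],[0.05,0,0,0,0],[0.05,0,0,0,0]]]'
python3 - <<'E'
from h import *
viewer.read_camera('wrist'); b=fit('board',[.605,-.2534,6.3]); b2=fit('board',[.605,-.2534,6.3],ign=gripmask(290)); plan(b[0],b[1],-.012,b[2])
E
```

```text
battery fit [  0.5613  -0.0295 -16.3019] err 0.021
battery fit [  0.5637  -0.0303 -16.6848] err 0.058
battery fit [  0.5647  -0.0306 -17.8966] err 0.088
battery fit [  0.5653  -0.0309 -16.9598] err 0.119
time: 16.67
eef_pos: [0.6059, -0.2558, 0.1223]
tcp_rot: [0.999, 0.053, -0.0, -0.0]
contact_force: [0.6, -0.0, 0.8]
opening: 0.703
finger_force: 0.0
time: 17.0
eef_pos: [0.6061, -0.2525, 0.103]
tcp_rot: [0.998, 0.056, -0.0, -0.0]
contact_force: [0.1, -0.3, 0.6]
opening: 0.585
finger_force: 0.0
board fit [ 0.6066 -0.2549  6.5408] err 0.025
board fit [ 0.6065 -0.2552  6.5373] err 0.026
spin -0.19 shift x -0.0003 y 0.0015 z 0.1161 t 17.15 tcp [ 0.6067 -0.2534  0.1041] yaw 6.35 op 0.589 F [-0.1  0.3 -0.4] q6 0.91
```

```bash

python3 - <<'E'
from h import *
for z in (-.024,-.018,-.012,-.006,0,): b=fit('board',[.605,-.2534,6.3],z=z)
E
```

```text
board fit [ 0.6047 -0.256   6.421 ] err 0.145
board fit [ 0.6049 -0.255   6.3841] err 0.111
board fit [ 0.6051 -0.2557  6.371 ] err 0.073
board fit [ 0.606  -0.2558  6.4703] err 0.043
board fit [ 0.6066 -0.2558  6.4876] err 0.025
```

```bash

python3 -m handwheel '[[[0.05,0,0.002,0.03,0],[0.05,0,0,0.03,0],[0.05,0,0,0.03,0],[0.05,0,0,0.014,0],[0.05,0,0,0.006,0],[0.05,0,0,0.003,0],[0.05,0,0,0,0],[0.05,0,0,0,0],[0.05,0,0,0,0]]]'
python3 -m handwheel '[[[0.02,0,0,0,0],[0.02,0,0,0,0],[0.02,0,0,0,0],[0.02,0,0,0,0],[0.02,0,0,0,0]]]' 40
python3 -c "
from h import *
viewer.read_camera('wrist'); b=fit('board',[.606,-.2555,6.4]); plan(b[0],b[1],-.012,b[2])"
```

```text
time: 18.15
eef_pos: [0.6079, -0.2566, -0.0078]
tcp_rot: [0.998, 0.055, 0.002, 0.001]
contact_force: [-0.6, 0.0, -0.4]
opening: 0.582
finger_force: 0.0
time: 18.57
eef_pos: [0.6074, -0.2564, -0.0084]
tcp_rot: [0.998, 0.055, 0.001, 0.001]
contact_force: [-0.4, 0.8, 5.4]
opening: 0.334
finger_force: 40.1
board fit [ 0.6058 -0.2557  6.7542] err 0.146
spin -0.45 shift x -0.0015 y -0.0009 z 0.0036 t 18.67 tcp [ 0.6074 -0.2564 -0.0084] yaw 6.3 op 0.338 F [-0.4 -0.2  6.2] q6 0.91
```

```bash

python3 -m handwheel '[[[0.02,0,0,-0.01,0],[0.02,0,0,-0.02,0],[0.02,0,0,-0.04,0],[0.02,0,0,-0.04,0],[0.02,0,0,-0.02,0],[0.02,0,0,-0.01,0],[0.02,0,0,0,0],[0.02,0,0,0,0],[0.02,0,0,0,0]]]' 60
python3 - <<'E'
from h import *
im=viewer.read_camera("wrist"); cv2.imwrite("pics/w10.png",im)
s=get_state(); p=s["eef_pos"]
for z in(p[2]+.003,p[2]+.008,p[2]+.013): b=fit("board",[p[0],p[1],6.3],z=z)
plan(.5617,-.0297,.15,-16.5)
E
```

```text
time: 19.42
eef_pos: [0.6047, -0.2547, 0.1268]
tcp_rot: [0.998, 0.055, -0.002, -0.002]
contact_force: [0.3, -0.2, -1.2]
opening: 0.323
finger_force: 59.3
board fit [ 0.6025 -0.2541  6.7234] err 0.139
board fit [ 0.6032 -0.2541  6.8151] err 0.138
board fit [ 0.6042 -0.2546  6.4569] err 0.192
spin 22.80 shift x -0.1058 y -0.2038 z -0.0224 t 19.62 tcp [ 0.6053 -0.2552  0.1276] yaw 6.3 op 0.327 F [ 0.6  0.  -0.5] q6 0.91
```

View pics/w10.png

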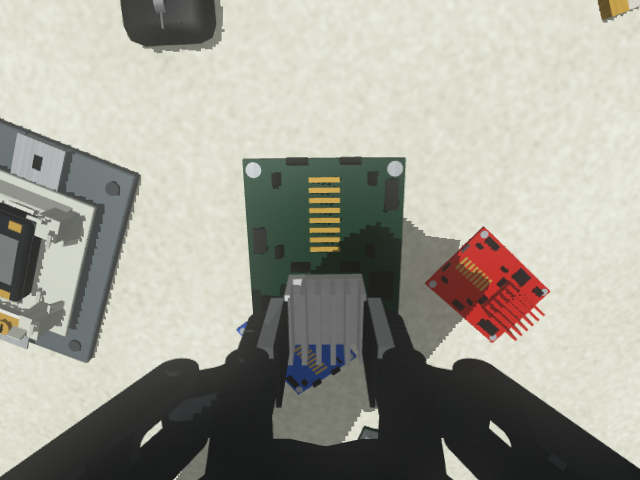

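The board is held square in the picture (front corners at (243,158) and (405,157)), and the battery sits in the bay at left. Next I measure the in-hand offset using the unoccluded part.

```bash

python3 - <<'E'
from h import *
s=get_state(); p=s["eef_pos"]
ig=np.zeros((480,640),bool); ig[265:]=1
t=np.radians(yaw())
for z in(p[2]+.003,p[2]+.008,p[2]+.013):
    b=fit("board",[p[0],p[1],6.3],z=z,ign=ig); d=b[:2]-p[:2]; print("off tool x,y",(d[0]*np.cos(t)+d[1]*np.sin(t)).round(4),(d[0]*np.sin(t)-d[1]*np.cos(t)).round(4),"yaw",b[2]-yaw())
E
python3 -m handwheel '[[[0.02,0,0,-0.01,5.7],[0.02,0,0,-0.01,5.7],[0.02,0,0,0,5.7],[0.02,0,0,0,5.7],[0.02,-0.0176,-0.034,0,0],[0.02,-0.0176,-0.034,0,0],[0.02,-0.0176,-0.034,0,0],[0.02,-0.0176,-0.034,0,0],[0.02,-0.0176,-0.034,0,0],[0.02,-0.0176,-0.034,0,0],[0.02,0,0,0,0],[0.02,0,0,0,0]]]'
python3 - <<'E'
from h import *
viewer.read_camera("wrist"); plan(.5617,-.0297,.15,-16.5)
j=fit("jig",[.5617,-.0297,-16.5],ign=gripmask(160,150,500)); s=get_state(); p=s["eef_pos"]
ig=np.zeros((480,640),bool); ig[265:]=1
b=fit("board",[p[0],p[1],-16.5],z=p[2]+.008,ign=ig)
E
```

```text
board fit [ 0.6032 -0.2548  6.6783] err 0.021
off tool x,y -0.002 -0.0006 yaw 0.3779337072088049
board fit [ 0.604  -0.2545  6.804 ] err 0.005
off tool x,y -0.0013 -0.0007 yaw 0.5046341509740309
board fit [ 0.6047 -0.2548  6.6198] err 0.017
off tool x,y -0.0006 -0.0005 yaw 0.3189810145529455
time: 20.77
eef_pos: [0.5627, -0.0283, 0.15]
tcp_rot: [0.99, -0.142, 0.0, 0.0]
contact_force: [-0.3, 0.4, 0.0]
opening: 0.326
finger_force: 59.4
spin 0.11 shift x -0.0014 y 0.0004 z 0.0001 t 20.82 tcp [ 0.5631 -0.0297  0.1501] yaw -16.39 op 0.33 F [-1.   0.1 -0.5] q6 1.62
jig fit [  0.5612  -0.0317 -16.3047] err 0.057
board fit [  0.5616  -0.0295 -15.7508] err 0.004
```

```bash

python3 -m handwheel '[[[0.02,-0.011,0,0.02,0.7],[0.02,-0.011,0,0.02,0],[0.02,0,0,0.025,0],[0.02,0,0,0.025,0],[0.02,0,0,0,0],[0.02,0,0,0,0],[0.02,0,0,0,0]]]'
python3 - <<'E'
from h import *
im=viewer.read_camera("wrist"); cv2.imwrite("pics/w11.png",im); plan(.5406,-.0235,.037,-16.5)
s=get_state(); p=s["eef_pos"]
ig=np.zeros((480,640),bool); ig[265:]=1
b=fit("board",[p[0],p[1],-16.5],z=p[2]+.008,ign=ig)
E
```

```text
time: 21.5
eef_pos: [0.5433, -0.0249, 0.0613]
tcp_rot: [0.989, -0.15, 0.001, 0.0]
contact_force: [0.5, -0.5, 0.1]
opening: 0.322
finger_force: 59.4
spin -0.76 shift x -0.0034 y -0.0004 z 0.0249 t 21.55 tcp [ 0.5438 -0.0248  0.0619] yaw -17.26 op 0.328 F [ 0.5 -0.  -0.1] q6 1.64
board fit [  0.542   -0.0236 -16.8676] err 0.009
```

View pics/w11.png

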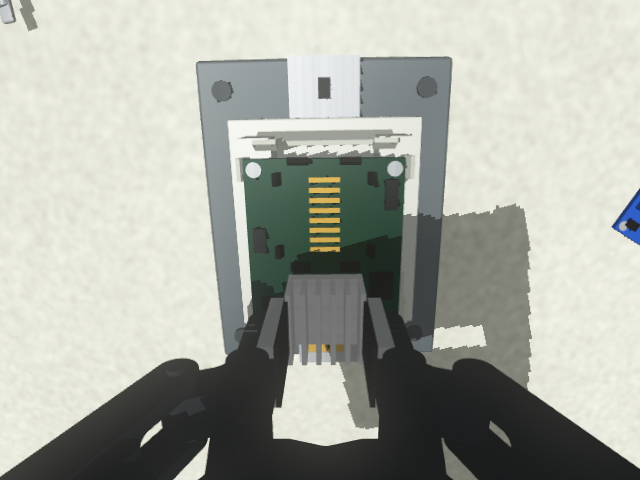

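The board (cols 243–405) is centred on the base (230–420) and plate (197–451). Descending with a 1 mm correction.

```bash

python3 -m handwheel '[[[0.02,-0.001,0,0.005,0],[0.02,0,0,0.005,0],[0.02,0,0,0.004,0],[0.02,0,0,0.003,0],[0.02,0,0,0.003,0],[0.02,0,0,0,0],[0.02,0,0,0,0]]]'
python3 -m handwheel '[[[0.02,0,0,0.002,0],[0.02,0,0,0.002,0],[0.02,0,0,0.001,0],[0.02,0,0,0,0],[0.02,0,0,0,0]]]'
```

```text
time: 22.18
eef_pos: [0.5408, -0.0234, 0.0396]
tcp_rot: [0.989, -0.149, -0.0, -0.0]
contact_force: [-0.1, -0.4, -0.2]
opening: 0.326
finger_force: 59.4
time: 22.6
eef_pos: [0.5414, -0.0235, 0.0367]
tcp_rot: [0.989, -0.149, -0.0, 0.0]
contact_force: [-3.8, 1.4, 7.7]
opening: 0.327
finger_force: 60.3
```

```bash

python3 -m handwheel '[[[0.045,0,0,0,0],[0.045,0,0,0,0],[0.045,0,0,0,0],[0.045,0,0,-0.02,0],[0.045,0,0,-0.04,0],[0.06,0,0,-0.04,0],[0.06,0,0,-0.02,0],[0.06,0,0,0,0],[0.06,0,0,0,0],[0.06,0,0,0,0]]]'
python3 - <<'E'
from h import *
viewer.read_camera('wrist'); 
for z in (.039,.045,.051): b=fit('board',[.5406,-.0235,-16.5],z=z)
j=fit("jig",[.5617,-.0297,-16.5])
plan(.40,-.32,.12,-14)
E
```

```text
time: 23.43
eef_pos: [0.5402, -0.0233, 0.1536]
tcp_rot: [0.989, -0.15, -0.001, -0.0]
contact_force: [0.7, 0.9, -1.0]
opening: 0.702
finger_force: 0.0
board fit [  0.5386  -0.0223 -16.0489] err 0.028
board fit [  0.5397  -0.0224 -16.5837] err 0.034
board fit [  0.5408  -0.022  -17.1221] err 0.074
jig fit [  0.561   -0.0301 -16.2119] err 0.44
spin -3.20 shift x -0.0642 y 0.3218 z 0.0333 t 23.68 tcp [ 0.5401 -0.0233  0.1533] yaw -17.2 op 0.697 F [-0.6  0.2  0.2] q6 1.64
```

```bash

python3 -m handwheel '[[[0.06,-0.008,0.0402,0,-3.2],[0.06,-0.008,0.0402,0,0],[0.06,-0.008,0.0402,0,0],[0.06,-0.008,0.0402,0,0],[0.06,-0.008,0.0402,0,0],[0.06,-0.008,0.0402,0,0],[0.06,-0.008,0.0402,0,0],[0.06,-0.008,0.0402,0.03,0],[0.05,0,0,0.02,0],[0.05,0,0,0,0],[0.05,0,0,0,0],[0.05,0,0,0,0]]]'
python3 - <<'E'
from h import *
viewer.read_camera('wrist'); 
b=fit('radio',[.40,-.3195,-14]); look("radio",zs=(.014,)); plan(b[0],b[1],-.01,b[2])
E
```

```text
time: 24.68
eef_pos: [0.4027, -0.3119, 0.1108]
tcp_rot: [0.993, -0.121, 0.0, -0.0]
contact_force: [0.5, 0.2, 0.9]
opening: 0.582
finger_force: 0.0
radio fit [  0.3993  -0.3188 -14.3368] err 0.032
radio 0.91 px [408. 129.] z 0.014 ctr [ 0.4558 -0.3789] LxW 0.0254 0.0234 ang 179.6
radio 0.55 px [338. 230.] z 0.014 ctr [ 0.4013 -0.3197] LxW 0.0375 0.0273 ang 167.5
spin 0.45 shift x -0.0023 y 0.0074 z 0.1218 t 24.83 tcp [ 0.4034 -0.3122  0.1118] yaw -13.89 op 0.587 F [0.3 0.8 0. ] q6 0.96
```

```bash

python3 -m handwheel '[[[0.042,-0.0023,0.0072,0.03,0.4],[0.042,0,0,0.03,0],[0.042,0,0,0.03,0],[0.042,0,0,0.02,0],[0.042,0,0,0.008,0],[0.042,0,0,0,0],[0.042,0,0,0,0],[0.042,0,0,0,0]]]'
python3 -m handwheel '[[[0.042,0,0,0.003,0],[0.042,0,0,0.003,0],[0.042,0,0,0,0],[0.042,0,0,0,0]]]'
python3 -c "
from h import *
viewer.read_camera('wrist'); b=fit('radio',[.40,-.3195,-14]); plan(b[0],b[1],-.018,b[2])"
```

```text
time: 25.5
eef_pos: [0.3997, -0.32, -0.0056]
tcp_rot: [0.992, -0.125, 0.001, 0.001]
contact_force: [-0.6, 0.6, 0.3]
opening: 0.49
finger_force: 0.0
time: 25.83
eef_pos: [0.3983, -0.3188, -0.0134]
tcp_rot: [0.992, -0.125, 0.0, 0.0]
contact_force: [0.5, -0.1, 0.2]
opening: 0.489
finger_force: 0.0
radio fit [  0.3988  -0.3184 -14.413 ] err 0.074
spin 0.02 shift x 0.0003 y -0.0006 z 0.0045 t 25.93 tcp [ 0.3983 -0.3189 -0.0135] yaw -14.4 op 0.491 F [ 0.4 -0.7  0.4] q6 0.95
```

```bash

python3 -m handwheel '[[[0.042,0,0,0.0025,0],[0.042,0,0,0.002,0],[0.042,0,0,0,0],[0.042,0,0,0,0]]]' | sed -n '2p;4,6p'
python3 -m handwheel '[[[0.02,0,0,0,0],[0.02,0,0,0,0],[0.02,0,0,0,0],[0.02,0,0,0,0],[0.02,0,0,0,0]]]' 30| sed -n '2p;4,6p'
```

```text
eef_pos: [0.3981, -0.3186, -0.0185]
contact_force: [0.1, 0.8, -0.3]
opening: 0.491
finger_force: 0.0
eef_pos: [0.3984, -0.3189, -0.0181]
contact_force: [0.2, 0.7, 1.2]
opening: 0.318
finger_force: 30.4
```

```bash

python3 -m handwheel '[[[0.02,0,0,-0.01,0],[0.02,0,0,-0.03,0],[0.02,0,0,-0.04,0],[0.02,0,0,-0.04,0],[0.02,0,0,-0.03,0],[0.02,0,0,-0.02,0],[0.02,0,0,0,2],[0.02,0,0,0,0],[0.02,0,0,0,0]]]' 40
python3 - <<'E'
from h import *
viewer.read_camera("wrist")
s=get_state(); p=s["eef_pos"]; t=np.radians(yaw())
for ig in (None,):
  for z in(p[2]+.012,p[2]+.018,p[2]+.024):
    b=fit("radio",[p[0],p[1],yaw()],z=z,ign=ig); d=b[:2]-p[:2]; print("off tool x,y",(d[0]*np.cos(t)+d[1]*np.sin(t)).round(4),(d[0]*np.sin(t)-d[1]*np.cos(t)).round(4),"yaw",b[2]-yaw())
plan(.5785,-.0345,.15,-16.5)
E
```

```text
time: 27.43
eef_pos: [0.398, -0.3185, 0.1521]
tcp_rot: [0.99, -0.142, -0.0, -0.0]
contact_force: [0.0, 0.5, -1.7]
opening: 0.314
finger_force: 40.5
radio fit [  0.3958  -0.3169 -16.1197] err 0.024
off tool x,y -0.0022 -0.0006 yaw 0.24177049273819762
radio fit [  0.3987  -0.3181 -16.4374] err 0.076
off tool x,y 0.0009 -0.0003 yaw -0.06990360040187227
radio fit [  0.4011  -0.3183 -18.552 ] err 0.179
off tool x,y 0.0032 -0.0008 yaw -2.1735472679020873
spin 0.12 shift x 0.0928 y -0.3233 z 0.0006 t 27.63 tcp [ 0.3977 -0.3181  0.1506] yaw -16.38 op 0.309 F [-0.1 -0.2 -0.3] q6 0.98
```

```bash

python3 -m handwheel '[[[0.02,0.0116,-0.0404,0,0.1],[0.02,0.0116,-0.0404,0,0],[0.02,0.0116,-0.0404,0,0],[0.02,0.0116,-0.0404,0,0],[0.02,0.0116,-0.0404,0,0],[0.02,0.0116,-0.0404,0,0],[0.02,0.0116,-0.0404,0,0],[0.02,0.0116,-0.0404,0,0],[0.02,0,0,0,0],[0.02,0,0,0,0],[0.02,0,0,0.03,0],[0.02,0,0,0.03,0]]]'
python3 -m handwheel '[[[0.02,0,0,0.02,0],[0.02,0,0,0,0],[0.02,0,0,0,0],[0.02,0,0,0,0]]]'
python3 - <<'E'
from h import *
viewer.read_camera("wrist")
s=get_state(); p=s["eef_pos"]; plan(.5785,-.0345,.03,-16.5)
for z in (p[2]+.012,p[2]+.018): fit("radio",[p[0],p[1],-16.5],z=z)
ig=np.zeros((480,640),bool); ig[230:]=1
fit("board",[.5402,-.0228,-16.5],z=.045,ign=ig); fit("jig",[.561,-.03,-16.5],ign=gripmask(150,150,500))
E
```

```text
time: 28.63
eef_pos: [0.5789, -0.0389, 0.0931]
tcp_rot: [0.99, -0.144, 0.002, 0.0]
contact_force: [-0.2, -0.0, -1.9]
opening: 0.315
finger_force: 40.5
time: 28.97
eef_pos: [0.578, -0.0387, 0.0731]
tcp_rot: [0.99, -0.144, 0.001, 0.0]
contact_force: [-0.8, 0.2, 0.6]
opening: 0.307
finger_force: 40.5
spin -0.05 shift x -0.0013 y -0.0040 z 0.0438 t 29.02 tcp [ 0.5786 -0.0387  0.0738] yaw -16.55 op 0.31 F [-0.6 -0.6 -0.8] q6 1.62
radio fit [  0.5766  -0.0376 -17.2397] err 0.025
radio fit [  0.5789  -0.0381 -16.3526] err 0.057
board fit [  0.5403  -0.0218 -16.6884] err 0.0
jig fit [  0.5617  -0.0295 -16.3335] err 0.002
```

```bash

python3 -m handwheel '[[[0.02,0,-0.0035,0.015,0],[0.02,0,0,0.015,0],[0.02,0,0,0,0],[0.02,0,0,0,0],[0.02,0,0,0,0]]]'
python3 - <<'E'
from h import *
im=viewer.read_camera("wrist"); cv2.imwrite("pics/w12.png",im)
plan(.579,-.0346,.03,-16.4)
E
```

```text
time: 29.63
eef_pos: [0.579, -0.0345, 0.0428]
tcp_rot: [0.99, -0.143, 0.001, 0.0]
contact_force: [0.4, -0.0, 0.5]
opening: 0.312
finger_force: 40.5
spin -0.10 shift x -0.0003 y 0.0001 z 0.0131 t 29.68 tcp [ 0.5793 -0.0346  0.0431] yaw -16.5 op 0.313 F [-0.3  0.6 -0.7] q6 1.62
```

View pics/w12.png

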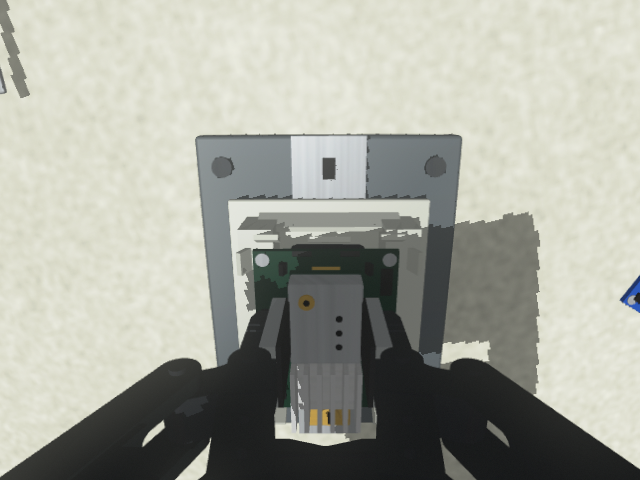

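The radio (centre col 326) is in line with the board (mounting pads at 262 and 390, centre 326). Descending.

```bash

python3 -m handwheel '[[[0.02,0,0,0.004,0],[0.02,0,0,0.003,0],[0.02,0,0,0.002,0],[0.02,0,0,0.001,0],[0.02,0,0,0,0],[0.02,0,0,0,0],[0.02,0,0,0,0]]]'
python3 -m handwheel '[[[0.02,0,0,0.001,0],[0.02,0,0,0.001,0],[0.02,0,0,0.001,0],[0.02,0,0,0,0],[0.02,0,0,0,0]]]'
```

```text
time: 30.27
eef_pos: [0.5785, -0.0343, 0.0319]
tcp_rot: [0.99, -0.143, 0.0, 0.0]
contact_force: [0.6, -0.9, -0.7]
opening: 0.315
finger_force: 40.5
time: 30.68
eef_pos: [0.5786, -0.0344, 0.03]
tcp_rot: [0.99, -0.143, -0.0, 0.0]
contact_force: [-2.7, 0.5, 5.4]
opening: 0.311
finger_force: 41.1
```

```bash

python3 -m handwheel '[[[0.042,0,0,0,0],[0.042,0,0,0,0],[0.042,0,0,0,0],[0.042,0,0,-0.02,0],[0.042,0,0,-0.04,0],[0.06,0,0,-0.04,0],[0.06,0,0,-0.04,0],[0.06,0,0,0,0],[0.06,0,0,0,0],[0.06,0,0,0,0]]]'
python3 - <<'E'
from h import *
viewer.read_camera('wrist'); 
for z in (.042,.048,.054): b=fit('radio',[.579,-.0346,-16.4],z=z)
for d in viewer.pinpoint("wrist","radio")[:2]: print(d["confidence"],pix2world(cam("wrist"),np.array(d["xy"])*[640,480],.048))
fit("jig",[.561,-.03,-16.5])
plan(.421,.358,.17,4)
E
```

```text
time: 31.52
eef_pos: [0.578, -0.0342, 0.1684]
tcp_rot: [0.99, -0.143, -0.0, -0.0]
contact_force: [-0.4, -0.0, -0.8]
opening: 0.7
finger_force: 0.0
none
none
none
0.69 [[ 0.57985233 -0.03348495  0.048     ]]
jig fit [  0.5602  -0.0301 -16.2124] err 0.427
spin -20.50 shift x -0.1289 y -0.4021 z -0.0028 t 31.82 tcp [ 0.5776 -0.0342  0.1672] yaw -16.5 op 0.7 F [-0.5 -0.4  0.7] q6 1.62
```

```bash

python3 -m handwheel '[[[0.08,0,0,-0.01,-6.8],[0.08,0,0,-0.01,-6.8],[0.08,0,0,-0.01,-6.9],[0.08,-0.0107,-0.0402,0,0],[0.08,-0.0107,-0.0402,0,0],[0.08,-0.0107,-0.0402,0,0],[0.08,-0.0107,-0.0402,0,0],[0.08,-0.0107,-0.0402,0,0],[0.08,-0.0107,-0.0402,0,0],[0.08,-0.0107,-0.0402,0,0],[0.08,-0.0107,-0.0402,0,0],[0.08,-0.0107,-0.0402,0,0]]]'
python3 -m handwheel '[[[0.08,-0.0107,-0.0402,0,0],[0.08,0,0,0,0],[0.08,0,0,0,0],[0.08,0,0,0,0]]]'
python3 - <<'E'
from h import *
im=viewer.read_camera('wrist'); cv2.imwrite('pics/w13.png',im)
c=fit('cover',[.421,.358,4]); c2=fit('cover',[.421,.358,4],ign=gripmask(310,0,640))
t=np.radians(c2[2]); plan(c2[0]+.022*np.cos(t),c2[1]+.022*np.sin(t),.1,c2[2])
viewer.read_camera("side"); fit('cover',[.421,.358,4],cam_="side"); viewer.read_camera("scene"); fit('cover',[.421,.358,4],cam_="scene")
E
```

```text
time: 32.82
eef_pos: [0.4558, 0.3216, 0.1984]
tcp_rot: [0.999, 0.035, -0.0, 0.0]
contact_force: [1.2, 0.4, -0.3]
opening: 0.933
finger_force: 0.0
time: 33.15
eef_pos: [0.4433, 0.3591, 0.1981]
tcp_rot: [0.999, 0.035, -0.0, 0.001]
contact_force: [-0.6, 0.0, 0.4]
opening: 0.936
finger_force: 0.0
cover fit [0.4231 0.3564 4.4377] err 0.009
cover fit [0.4234 0.3562 4.402 ] err 0.009
spin -0.51 shift x 0.0011 y 0.0002 z 0.0986 t 33.3 tcp [0.4442 0.358  0.1986] yaw 3.89 op 0.939 F [ 0.1 -0.4  0.4] q6 2.0
cover fit [0.4229 0.3581 5.3479] err 0.047
cover fit [0.4224 0.357  3.679 ] err 0.04
```

```bash

python3 -m handwheel '[[[0.065,0.001,0,0.03,-0.5],[0.065,0,0,0.03,0],[0.065,0,0,0.03,0],[0.065,0,0,0.03,0],[0.065,0,0,0.03,0],[0.065,0,0,0.015,0],[0.065,0,0,0.007,0],[0.065,0,0,0,0],[0.065,0,0,0,0],[0.065,0,0,0,0]]]'
python3 -m handwheel '[[[0.035,0,0,0,0],[0.035,0,0,0,0],[0.035,0,0,0,0],[0.035,0,0,0,0],[0.035,0,0,0,0]]]' 50
```

```text
time: 34.33
eef_pos: [0.4461, 0.36, 0.0288]
tcp_rot: [0.999, 0.039, 0.002, -0.001]
contact_force: [0.1, 0.2, 1.2]
opening: 0.759
finger_force: 0.0
time: 34.75
eef_pos: [0.446, 0.3601, 0.0289]
tcp_rot: [0.999, 0.039, 0.002, -0.001]
contact_force: [-0.2, -0.7, 6.4]
opening: 0.51
finger_force: 52.3
```

```bash

python3 -m handwheel '[[[0.035,0,0,-0.005,0],[0.035,0,0,-0.01,0],[0.035,0,0,-0.02,0],[0.035,0,0,-0.03,0],[0.035,0,0,-0.03,0],[0.035,0,0,-0.03,0],[0.035,0,0,-0.02,0],[0.035,0,0,0,0],[0.035,0,0,0,0]]]' 60
python3 - <<'E'
from h import *
viewer.read_camera("wrist")
s=get_state(); p=s["eef_pos"]; t=np.radians(yaw())
ig=np.zeros((480,640),bool); ig[290:]=1
for z in(p[2]-.035,p[2]-.029,p[2]-.023):
    b=fit("cover",[p[0]-.022,p[1],yaw()],z=z,ign=ig); d=b[:2]-p[:2]; print("off tool x,y",(d[0]*np.cos(t)+d[1]*np.sin(t)).round(4),(d[0]*np.sin(t)-d[1]*np.cos(t)).round(4),"yaw",b[2]-yaw())
plan(.5617,-.0297,.17,-16.4)
E
```

```text
time: 35.5
eef_pos: [0.4449, 0.3595, 0.1729]
tcp_rot: [0.999, 0.039, 0.001, -0.001]
contact_force: [-0.8, -0.3, -2.3]
opening: 0.504
finger_force: 61.7
cover fit [0.4198 0.3579 4.8169] err 0.026
off tool x,y -0.024 -0.0009 yaw 0.3124706706233029
cover fit [0.4197 0.3574 4.714 ] err 0.003
off tool x,y -0.0241 -0.0004 yaw 0.21472667435961235
cover fit [0.4201 0.3576 4.5813] err 0.026
off tool x,y -0.0237 -0.0006 yaw 0.07904729338683669
spin 20.90 shift x 0.2234 y 0.3389 z -0.0010 t 35.7 tcp [0.4431 0.3584 0.169 ] yaw 4.5 op 0.509 F [ 1.3  0.3 -2.5] q6 1.99
```

```bash

python3 -m handwheel '[[[0.035,0,0,-0.005,7],[0.035,0,0,-0.005,7],[0.035,0,0,0,7],[0.035,0.028,0.0377,0,0],[0.035,0.028,0.0377,0,0],[0.035,0.028,0.0377,0,0],[0.035,0.028,0.0377,0,0],[0.035,0.028,0.0377,0,0],[0.035,0.028,0.0377,0,0],[0.035,0.028,0.0377,0,0],[0.035,0.028,0.0377,0,0],[0.035,0,0.0377,0,0]]]'
python3 -m handwheel '[[[0.035,0,0,0,0],[0.035,0,0,0,0],[0.035,0,0,0,0],[0.035,0,0,0,0]]]'
python3 - <<'E'
from h import *
viewer.read_camera("wrist")
s=get_state(); p=s["eef_pos"]; t=np.radians(yaw())
ig=np.zeros((480,640),bool); ig[290:]=1
b=fit("cover",[p[0]-.022,p[1]+.006,yaw()],z=p[2]-.029,ign=ig); d=b[:2]-p[:2]; print("off tool x,y",(d[0]*np.cos(t)+d[1]*np.sin(t)).round(4),(d[0]*np.sin(t)-d[1]*np.cos(t)).round(4),"yaw",b[2]-yaw())
fit("jig",[.5617,-.0297,-16.4],ign=gripmask(130,120,520))
j=np.array([.5617,-.0297]); t=np.radians(-16.4); tgt=j+.002*np.array([np.cos(t),np.sin(t)]); plan(*tgt,.08,-16.6)
E
```

```text
time: 36.7
eef_pos: [0.5504, 0.0072, 0.1803]
tcp_rot: [0.99, -0.144, 0.0, 0.0]
contact_force: [0.6, -0.6, -1.4]
opening: 0.51
finger_force: 61.8
time: 37.03
eef_pos: [0.548, 0.0112, 0.1809]
tcp_rot: [0.99, -0.143, -0.001, -0.0]
contact_force: [-0.1, 0.0, -1.2]
opening: 0.506
finger_force: 61.9
cover fit [  0.5254   0.0188 -16.3887] err 0.004
off tool x,y -0.0239 -0.0007 yaw -0.010922004201145086
jig fit [  0.5613  -0.0295 -16.3227] err 0.019
spin 0.23 shift x 0.0266 y 0.0356 z 0.1016 t 37.18 tcp [0.5483 0.0114 0.1816] yaw -16.37 op 0.504 F [ 0.5 -0.8 -1. ] q6 1.69
```

```bash

python3 -m handwheel '[[[0.035,0.0133,0.0176,0,0],[0.035,0.0133,0.0176,0,0],[0.035,0,0,0,0],[0.035,0,0,0.03,0],[0.035,0,0,0.03,0],[0.035,0,0,0.015,0],[0.035,0,0,0,0],[0.035,0,0,0,0],[0.035,0,0,0,0]]]'
python3 - <<'E'
from h import *
viewer.read_camera("wrist")
s=get_state(); p=s["eef_pos"]
ig=np.zeros((480,640),bool); ig[290:]=1
b=fit("cover",[p[0]-.022,p[1]+.006,yaw()],z=p[2]-.029,ign=ig)
fit("jig",[.5617,-.0297,-16.4],ign=gripmask(130,120,520))
t=np.radians(-16.4); tgt=np.array([.5616,-.0296])+.002*np.array([np.cos(t),np.sin(t)]); plan(*tgt,.051,-16.4)
d=np.array([.5616,-.0296])-.022*np.array([np.cos(t),np.sin(t)])-b[:2]; print("cover needs tool x,y",(d[0]*np.cos(t)+d[1]*np.sin(t)).round(4),(d[0]*np.sin(t)-d[1]*np.cos(t)).round(4))
E
```

```text
time: 37.93
eef_pos: [0.5651, -0.0308, 0.1084]
tcp_rot: [0.99, -0.143, 0.001, 0.0]
contact_force: [-0.0, -0.2, -0.9]
opening: 0.504
finger_force: 61.9
cover fit [  0.5428  -0.0235 -16.6771] err 0.005
jig fit [  0.5614  -0.0306 -16.1119] err 0.01
spin -0.08 shift x -0.0021 y -0.0005 z 0.0580 t 38.08 tcp [ 0.5654 -0.0312  0.109 ] yaw -16.48 op 0.507 F [-0.3  0.3 -1.5] q6 1.62
cover needs tool x,y -0.0023 0.0006
```

```bash

python3 -m handwheel '[[[0.035,-0.002,0,0.015,0],[0.035,0,0,0.015,0],[0.035,0,0,0.008,0],[0.035,0,0,0.006,0],[0.035,0,0,0.004,0],[0.035,0,0,0.003,0],[0.035,0,0,0,0],[0.035,0,0,0,0],[0.035,0,0,0,0]]]'
python3 -m handwheel '[[[0.035,0,0,0.002,0],[0.035,0,0,0.002,0],[0.035,0,0,0,0],[0.035,0,0,0,0]]]'
```

```text
time: 38.83
eef_pos: [0.5626, -0.0307, 0.0565]
tcp_rot: [0.99, -0.143, 0.001, 0.0]
contact_force: [0.5, -0.1, -1.4]
opening: 0.509
finger_force: 61.9
time: 39.17
eef_pos: [0.5618, -0.0306, 0.0516]
tcp_rot: [0.99, -0.143, -0.0, -0.0]
contact_force: [-0.1, 0.5, -1.5]
opening: 0.502
finger_force: 61.9
```

```bash

python3 -m handwheel '[[[0.035,0,0,0.001,0],[0.035,0,0,0,0],[0.035,0,0,0,0]]]' | sed -n '2p;4p'
python3 -m handwheel '[[[0.035,0,0,0.001,0],[0.035,0,0,0,0],[0.035,0,0,0,0]]]'| sed -n '2p;4p'
python3 -m handwheel '[[[0.035,0,0,0.001,0],[0.035,0,0,0,0],[0.035,0,0,0,0]]]'| sed -n '2p;4p'
```

```text
eef_pos: [0.5622, -0.0306, 0.0511]
contact_force: [-0.6, -0.3, -0.4]
eef_pos: [0.5622, -0.0307, 0.051]
contact_force: [-3.1, 0.8, 5.3]
eef_pos: [0.5622, -0.0306, 0.051]
contact_force: [-5.3, 0.0, 9.9]
```

```bash

python3 -m handwheel '[[[0.065,0,0,0,0],[0.065,0,0,0,0],[0.065,0,0,0,0],[0.065,0,0,0,0],[0.065,0,0,-0.02,0],[0.065,0,0,-0.04,0],[0.065,0,0,-0.04,0],[0.065,0,0,-0.04,0],[0.065,0,0,0,0],[0.065,0,0,0,0],[0.065,0,0,0,0]]]'
python3 - <<'E'
from h import *
im=viewer.read_camera("wrist"); cv2.imwrite("pics/end.png",im); s=get_state(); print(s["time"],s["eef_pos"],s["finger_force"])
ig=np.zeros((480,640),bool); ig[290:]=1
for z in(.016,.022,.028): b=fit("cover",[.541,-.0235,-16.4],z=z)
t=np.radians(-16.4); d=b[:2]-[.5616,-.0296]; print("cover in jig",d[0]*np.cos(t)+d[1]*np.sin(t),-d[0]*np.sin(t)+d[1]*np.cos(t))
viewer.read_camera("side"); fit("cover",[.541,-.0235,-16.4],z=.022,cam_="side"); fit("jig",[.5617,-.0297,-16.4],cam_="side")
E
```

```text
time: 40.83
eef_pos: [0.5617, -0.0305, 0.1884]
tcp_rot: [0.99, -0.143, -0.0, -0.0]
contact_force: [0.1, -0.0, -0.7]
opening: 0.758
finger_force: 0.0
40.8833 [ 0.56102256 -0.03034991  0.18707559] 0.0
cover fit [  0.5379  -0.023  -16.491 ] err 0.017
cover fit [  0.5384  -0.0228 -16.4356] err 0.017
cover fit [  0.5387  -0.0224 -16.4719] err 0.06
cover in jig -0.024033307546890762 0.0004802751677304975
cover fit [  0.539   -0.0221 -17.0121] err 0.025
jig fit [  0.5594  -0.0304 -16.9704] err 1.387
```

The cover is seated at the expected height, about 2 mm off in x against 7 mm allowed, and it has been let go. Handing in.

```bash
python3 -c "
from plant import sign_off; print(sign_off())"
```

```text
the job is handed in; nothing more can be done
None
```

The gateway is assembled and handed in: battery, board, radio and cover each came to rest at their target height and were let go, with the heat sink and vents at the earth terminal's end; no verdict came back at hand-in.

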